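Lock the mount board and hold a spring clip open around its edge

TASK

Get the mount board ready for an overlay sheet to be slipped under its clip: first lock the board in its clamp by turning the round collar clockwise until its black index line meets the single 'locked' bar on the side away from the board. Then take the wide spring clip off the rail by squeezing its levers, and hold it spread open astride the middle of the board's upper edge, jaws well down on either side and touching neither the board nor its edge. Finish while still holding it there, gripped and gaping; leave the small clip and the other things where they are.

Things in the scene. Friction and masses are not known exactly. Their poses are not given: they have to be found in the camera images.
- clamp: Fixed board clamp: grey base plate 195 (x) x 150 (y) x 14 mm, aluminium jaws 110 mm long up to 52 mm high, the collar 95 mm in front. Origin on the table under the slot; x from the collar to the slot, z up. The board stands in the slot parallel to y. The clamp's yaw is within 0.4 rad of the world's axes.
- collar_top (a point): Centre of the top of the collar: a knurled aluminium ring 50 mm across, 28 to 52 mm above the table, 95 mm from the slot on the clamp's -x side, vertical axis. A fixed cap 34 mm across stands 6 mm above it. A fixed disc 72 mm across below it (top at 24 mm) carries a single bar (locked) on its -x side and a double tick (open) near its -y side. Axes as clamp.
- collar (a joint): Turn of the collar in rad, growing clockwise seen from above; 0 = index line at the double tick (open), 1.2 = index line at the single bar (locked), stop at 1.3. It starts between 0 and 0.3, stays where left, takes about 0.1 N m. Turning it drives the front jaw about 3 mm against the board. At value q the index line points in direction (pi + 1.2 - q) rad from the clamp's x axis towards its y axis.
- board: Loose upright cream mount board, 6 mm thick (x) x 130 mm wide (y) x 110 mm high (z), 80 g, a grey print on its -x face. Origin in the middle of its lower edge, 14 mm above the table. While the clamp is open it leans by up to 0.1 rad; locked, it stands upright. Its x and y as the clamp's.
- board_top (a point): Middle of the board's upper edge, 124 mm above the table. Axes as board.
- rail: Fixed clip rail: base 70 (x) x 200 (y) x 12 mm with an upright steel strip 3 mm thick along y, top at 66 mm. Origin on the table under its middle. Yaw within 0.4 rad. The clips sit on it about 48 mm to either side of the middle, either one on either side.
- clip: The wide spring clip, steel, 75 g, 56 mm wide (y): two bent halves on a pivot rod, flat levers up, jaws down. Origin on the pivot axis, 70 mm above the table on the rail; z up. Levers run 5 to 46 mm above the pivot, splayed to 41 mm over their tips; fully squeezed (along x) parallel, 19 mm over all. This body is the half on its -x side: it turns about y by half the spread.
- clip_spread (a joint): Spread of the wide clip in rad: 0 = shut on the 3 mm strip, 0.46 = fully spread (stop). The spring needs about 3 N at the lever tips to start and 7 N at the stop; firmer squeezing does no harm.
- clip_jaw_a (a point): Middle of the inner lower edge of the wide clip's jaw on its -x side. The jaw tips lie 43 mm below the pivot (42 when spread), about 22 mm apart inside when fully spread; the pivot rod between the halves reaches 4 mm below the pivot axis.
- clip_jaw_b (a point): Middle of the inner lower edge of the wide clip's other jaw.
- small_clip: The small spring clip, same shape, 30 mm wide, levers up to 37 mm above its pivot, 70 mm above the table. Leave it on the rail. Origin on the pivot axis, y along its width.
- loupe: Loose black loupe, 43 mm across, 38 mm high, origin under its centre. Leave it.
- weight: Loose cloth-covered weight 100x46x27 mm, origin under its centre. Leave it.
- paste_jar_0: Loose white jar with red lid, 57 mm across, 75 mm high, origin under its centre. Leave it.
- cotton_buds_1: Loose tub of cotton buds, 77 mm across, 80 mm high, origin under its centre. Leave it.
There are look-alikes about, which are no part of the job. What is shaped like the clip but orange is not meant.

How it is judged:
On the way, in this order (a step that is already met when the one before it is completed fails the run):
1. the collar is turned to its locked mark, with both clips still on the rail (value of joint collar between 1.08 and 1.32 rad and distance of clip from where it was at the start of the episode below 0.015 m and angle between board's own z axis and vertical below 0.05 rad), for 0.2 s.
2. the wide clip is gripped, spread and lifted off the rail (z of clip in the frame of rail above 0.045 m and height (world z) of clip above 0.11 m and value of joint clip_spread above 0.28 rad and contact force between the fingers and clip above 1 N and contact force between clip and rail below 0.5 N), for 0.2 s.
At the end, for the whole second after the job is handed in: Collar within 0.12 rad of locked; fingers hold the wide clip still, spread over 0.28 rad; jaw tips one each side of the board, over 4 mm from its mid-plane, 8 mm below its top, within 35 mm of its middle and 0.3 rad of parallel; clip touches board under 0.5 N; board upright to 0.08 rad (value of joint collar between 1.08 and 1.32 rad and value of joint clip_spread above 0.28 rad and contact force between the fingers and clip above 1 N and contact force between clip and rail below 0.5 N and ((x of clip_jaw_a in the frame of board_top below -0.004 m and x of clip_jaw_b in the frame of board_top above 0.004 m) or (x of clip_jaw_b in the frame of board_top below -0.004 m and x of clip_jaw_a in the frame of board_top above 0.004 m)) and z of each of clip_jaw_a, clip_jaw_b in the frame of board_top below -0.008 m and y of clip_jaw_a in the frame of board_top between -0.035 and 0.035 m and y of clip_jaw_b in the frame of board_top between -0.035 and 0.035 m and angle between the y axis of clip and the y axis of board_top, either way round below 0.3 rad and contact force between clip and board below 0.5 N and angle between board's own z axis and vertical below 0.08 rad and linear speed of clip below 0.02 m/s and height (world z) of clip above 0.128 m); the arm keeps its last pose, push and grip.
It fails at once if the board is knocked out of its place (distance of board_top from where it was at the start of the episode above 0.03 m).
It fails at once if the small clip is disturbed (distance of small_clip from where it was at the start of the episode above 0.02 m).
It fails at once if another thing is knocked away (distance of any of loupe, weight, paste_jar_0, cotton_buds_1 from where it was at the start of the episode above 0.03 m).
It also fails if it takes over 48 s, if anything falls off the work surface, if the arm or the gripper's body presses on something with over 40 N, if the wrist force passes 120 N, or if a joint passes its speed limit or range.

ROBOT

A 6-joint arm with a two-finger parallel gripper is mounted at the origin on a cart in front of the work surface, level with it; the furniture and walls round the work are solid. World frame = base frame: x ahead of the robot, y to its left, z up, the work surface at z = 0. Lengths are in m, angles in rad, forces in N, time in s.
With the tool pointing down it reaches from about 0.275 to 0.725 m from the base axis. Payload 15.9 kg.
Tool frame: the origin (TCP) lies on the centre line of the jaws, within the pads' length; the fingertips stand 11 mm ahead of it and the grasp point (between the pads) lies 8 mm behind it; z points along the fingers, y is the line along which they close (so a half turn about z gives the same grasp; the last joint's range is limited). The gripper opens to 85 mm and grips with 20 to 120 N. Pads are 22 mm wide; open, the fingers measure 114 mm over their backs; the gripper's body (76 mm by 85 mm) begins 54 mm behind the grasp point. The pads swing forward as they close: fully open they stand 13 mm farther back than shut.
Start: joints at [1.244, 0.213, -0.034, 1.323, 0, 1.571], TCP at [0.161, 0.474, 0.242] pointing down, gripper open.
Joint ranges: [-2.98, 2.98], [-0.74, 1.72], [-1.14, 1.35], [-2.1, 2.04], [-1.57, 1.44], [-3.14, 3.14]. Speed limits (rad/s): [1.89, 1.89, 2.39, 2.57, 3.14, 3.14].

INTERFACE

Orientations are given as a unit quaternion [x, y, z, w].
In Python, from workcell import sensors, vision, arm gives the robot as it stands.
- The arm moves only by the tool send_rows, never from a script. Its argument "series" is text: rows parted by semicolons, each of 7 numbers parted by spaces: the shift along the world's x, y, z in m, then the turn, a rotation vector about the world's x, y, z in degrees, then the finger opening in m, from 0 to 0.0854. In form: dx dy dz ax ay az claw; .... A call has 1 to 5 rows; each row is the pose to reach, as a shift and turn from the pose commanded when the call began; what a row does not reach only later rows make up. A row lasts 1/8 s, in which the tool goes at most 62.5 mm and 10.7 degrees, less where a joint would pass 70% of its speed; a pose out of reach is approached as far as the arm can. A call with a gripper value outside its range is refused whole. The fingers move at their own pace and stop on an object; "force" is the grip in N (left out, the last holds). Time passes only in rows, so rows that repeat a pose let the fingers close. It gives the time, the measured TCP pose, the force, the opening and the grip force at its end, in the units of the state.
- sensors.get_obs(): the state, without advancing time (a new reading comes with each control period).
- vision.camera(name): name is "scene" or "top" or "wrist"; returns the picture (420x560x3 uint8, blue, green, red); there is no depth.
- vision.camera_model(name): a dict with "vertical_fov" (degrees; the focal length in pixels is half the picture's height over the tangent of half this angle, whatever the lens; pixels are square), "cx", "cy" (the principal point, pixels), "pose" (4x4, takes a point from camera to world coordinates); the wrist camera has in their place "mount" (4x4, takes a point from camera to tool coordinates, whose origin is the TCP and whose axes are the flange's). Camera axes: x right, y up, looking along -z (the intrinsics and any distortion apply to the point x, -y, -z); pixel columns grow to the right and rows downward; lengths in m; the calibration is good to about 2 mm. A picture is of the moment at which its call begins: read the wrist's pose just before it. camera_model takes no time and is no camera call.
- arm.job_done(): hands the job in; it is judged then, once.
The state is a dict: "t": time; "qpos": joint angles; "joint_velocities": joint speeds; "effort": joint torques, N m; "position": TCP position; "tool_rot": TCP orientation; "contact_force": force on the tool from outside, world axes, zero at the start; "torque": the same for the moment, N m; "finger_gap": finger opening in m; "grip_force": force on a finger pad.
Only numpy, scipy, OpenCV 4.12 (cv2) and the standard library are available. Lean on these libraries where they do the work, as an engineer would, in place of code of your own. Each camera call takes 0.05 s, during which the arm holds its last target. There are 200 camera calls.

## Working session

There is one attempt and no reset: what is moved stays moved. The work goes in short steps, Python scripts to look and compute and a tool call to move; the robot and the scene stay as the last step left them, time stands still between calls to the robot, and variables do not carry over. Pictures are saved under pics/ and viewed, at most 10 in all, crops included, and the job is handed in when it is done.

Besides the shell and the picture viewer there is one more tool, called after "Call:" as a command line: name --argument value ..., lists and objects as JSON in quotes. send_rows: Moves the arm, as the interface text tells. Its arguments: {"type":"object","properties":{"series":{"type":"string"},"force":{"type":"number"}},"required":["series"]}

```bash
ls; mkdir -p pics
python3 - <<'E'
from workcell import sensors, vision, arm
import cv2
print(sensors.get_obs())
for n in ("top","scene"):
    cv2.imwrite(f"pics/{n}0.png", cv2.resize(vision.camera(n),(800,600),interpolation=cv2.INTER_CUBIC)); print(n, vision.camera_model(n))
print(vision.camera_model("wrist"))
E
```

```text
pics
{'t': 0.0, 'qpos': array([ 1.24399081e+00,  2.13343131e-01, -3.50820266e-02,  1.32350936e+00,
        5.94085571e-06,  1.57079838e+00]), 'joint_velocities': array([-0.00121314, -0.00081508,  0.00033794,  0.00041285, -0.00016863,
        0.00055494]), 'effort': array([-1.15969775e-03, -6.86157417e+01,  4.87121701e+01,  1.72437279e-02,
       -2.21005644e-04, -1.62198251e-05]), 'position': array([0.1603974 , 0.47321085, 0.24181357]), 'tool_rot': array([ 1.62677563e-01,  9.86679120e-01, -5.61029774e-04, -9.55084686e-05]), 'contact_force': array([-0.29513515, -0.35478127, -0.75565807]), 'torque': array([0.01760619, 0.01354116, 0.02118422]), 'grip_force': 0.0, 'finger_gap': 0.0855573015396858}
top {'vertical_fov': 55.494638065428404, 'cx': 280.97914867840746, 'cy': 211.17552809880544, 'pose': array([[ 5.64555381e-03,  9.75748874e-01, -2.18820160e-01,
         3.71484830e-01],
       [-9.99983724e-01,  5.68913519e-03, -4.30923115e-04,
        -1.39087782e-02],
       [ 8.24424726e-04,  2.18819031e-01,  9.75765111e-01,
         1.10733026e+00],
       [ 0.00000000e+00,  0.00000000e+00,  0.00000000e+00,
         1.00000000e+00]])}
scene {'vertical_fov': 52.36144953408499, 'cx': 282.7131321572567, 'cy': 210.60112652346808, 'pose': array([[ 0.47045344,  0.42944301, -0.77087759, -0.19276848],
       [-0.88223718,  0.2469179 , -0.40086047, -0.44113718],
       [ 0.01819675,  0.86868306,  0.49503396,  0.61569712],
       [ 0.        ,  0.        ,  0.        ,  1.        ]])}
{'vertical_fov': 68.24276930662451, 'cx': 276.2332838696355, 'cy': 208.24984704114132, 'mount': array([[-9.72838688e-04,  9.63542349e-01,  2.67554098e-01,
         6.73103499e-02],
       [ 9.99999379e-01,  1.08270233e-03, -2.63092452e-04,
        -4.03629736e-04],
       [-5.43182165e-04,  2.67553676e-01, -9.63542804e-01,
        -1.30956096e-01],
       [ 0.00000000e+00,  0.00000000e+00,  0.00000000e+00,
         1.00000000e+00]])}
```

View pics/top0.png

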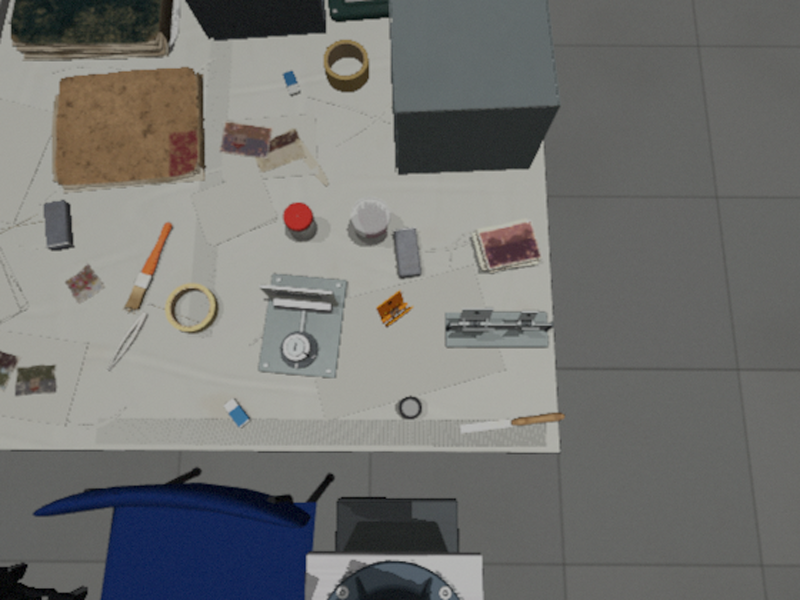

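View pics/scene0.png

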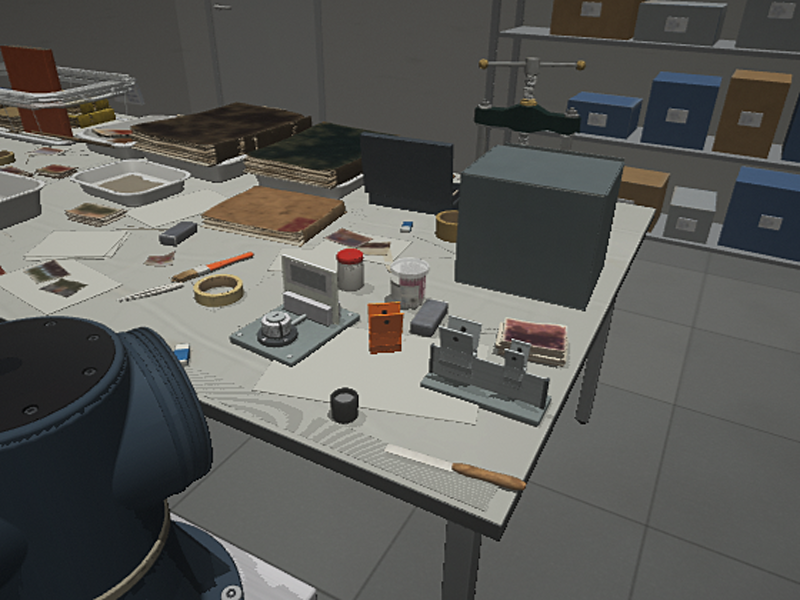

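```bash
cat > h.py <<'E'
import numpy as np, cv2
from workcell import sensors, vision, arm
from scipy.spatial.transform import Rotation as R
def model(n,obs=None):
    m=vision.camera_model(n); f=210/np.tan(np.radians(m["vertical_fov"]/2))
    if n=="wrist":
        T=np.eye(4); T[:3,:3]=R.from_quat(obs["tool_rot"]).as_matrix(); T[:3,3]=obs["position"]; P=T@m["mount"]
    else: P=m["pose"]
    return f,m["cx"],m["cy"],P
def ray(M,u,v,z):
    f,cx,cy,P=M; d=P[:3,:3]@np.array([(u-cx)/f,-(v-cy)/f,-1]); o=P[:3,3]
    return o+d*(z-o[2])/d[2]
def proj(M,p):
    f,cx,cy,P=M; q=P[:3,:3].T@(np.asarray(p)-P[:3,3]); return cx+f*q[0]/-q[2], cy-f*q[1]/-q[2]
def crop(img,x0,y0,w,h,s,name):
    cv2.imwrite(name,cv2.resize(img[y0:y0+h,x0:x0+w],None,fx=s,fy=s,interpolation=cv2.INTER_CUBIC))
E
python3 - <<'E'
from h import *
M=model("top"); s=.7
for n,u,v,z in [("clampA",275,274,.014),("B",348,280,.014),("C",333,377,.014),("D",258,372,.014),("cap",296,342,.058),("bt",300,298,.124),
 ("railA",446,311,.012),("B",549,311,.012),("C",547,347,.012),("D",446,347,.012),("wide",476,315,.11),("small",526,316,.1),("loupe",409,403,.038),("jar",298,213,.075),("tub",370,214,.08),("orange",394,305,.05)]:
    print(n, ray(M,u*s,v*s,z).round(3))
t=vision.camera("top"); c=vision.camera("scene")
a=cv2.resize(t[185:270,180:390],(800,324),interpolation=cv2.INTER_CUBIC)
b=cv2.resize(c[170:300,155:395],(510,276),interpolation=cv2.INTER_CUBIC)
o=np.zeros((600,800,3),np.uint8); o[:324]=a; o[324:,:510]=b; cv2.imwrite("pics/c1.png",o)
E
```

```text
clampA [0.672 0.238 0.014]
B [0.66  0.093 0.014]
C [0.469 0.116 0.014]
D [0.477 0.26  0.014]
cap [0.529 0.182 0.058]
bt [0.598 0.166 0.124]
railA [ 0.599 -0.101  0.012]
B [ 0.6   -0.303  0.012]
C [ 0.529 -0.296  0.012]
D [ 0.528 -0.1    0.012]
wide [ 0.572 -0.147  0.11 ]
small [ 0.572 -0.238  0.1  ]
loupe [ 0.419 -0.029  0.038]
jar [0.776 0.186 0.075]
tub [0.773 0.048 0.08 ]
orange [0.602 0.001 0.05 ]
```

View pics/c1.png

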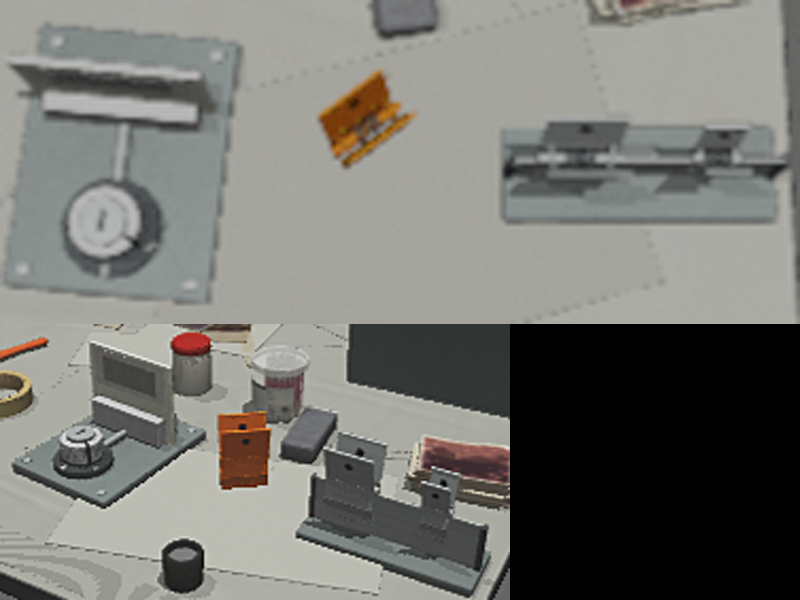

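The wide clip is the left grey one on the rail (crop 585,150; about 56 mm wide). The right grey one (725,145) is the small clip, and the orange one (363,120) is the look-alike. The collar is at crop (102,221), with its index line at lower right. I'm going above the collar.

Call:
send_rows --series "0.09 -0.072 -0.01 0 0 12 0.0854; 0.18 -0.145 -0.02 0 0 24 0.0854; 0.27 -0.217 -0.03 0 0 36 0.0854; 0.36 -0.29 -0.04 0 0 47 0.0854; 0.36 -0.29 -0.04 0 0 47 0.0854"

```text
t: 0.82
position: [0.3765, 0.301, 0.2184]
tool_rot: [-0.241, 0.97, 0.0, 0.0]
contact_force: [0.7, 0.8, -0.2]
finger_gap: 0.0854
grip_force: 0.0
```

Call:
send_rows --series "0 0 0 0 0 0 0.0854; 0 0 0 0 0 0 0.0854"

```text
t: 1.08
position: [0.3753, 0.3022, 0.2185]
tool_rot: [-0.237, 0.971, 0.0, -0.0]
contact_force: [-0.5, 1.1, 0.2]
finger_gap: 0.0856
grip_force: 0.0
```

Call:
send_rows --series "0.045 -0.037 -0.006 0 0 0 0.0854; 0.09 -0.074 -0.012 0 0 0 0.0854; 0.144 -0.119 -0.018 0 0 0 0.0854; 0.144 -0.119 -0.018 0 0 0 0.0854; 0.144 -0.119 -0.018 0 0 0 0.0854"

```text
t: 1.7
position: [0.519, 0.1841, 0.2004]
tool_rot: [-0.238, 0.971, 0.0, -0.0]
contact_force: [-0.6, 0.9, 0.9]
finger_gap: 0.0855
grip_force: 0.0
```

Run:
```python
from h import *
o=sensors.get_obs(); i=vision.camera("wrist"); M=model("wrist",o); print(o["position"],o["tool_rot"])
print("tcp axis at .058:",proj(M,[*o["position"][:2],.058]))
cv2.imwrite("pics/w1.png",cv2.resize(i,(800,600),interpolation=cv2.INTER_CUBIC))
```

```text
[0.51896786 0.18407764 0.20039797] [-2.38266056e-01  9.71199879e-01  1.12688728e-04 -2.63641970e-04]
tcp axis at .058: (np.float64(276.7787480615902), np.float64(199.52873290484172))
```

View pics/w1.png

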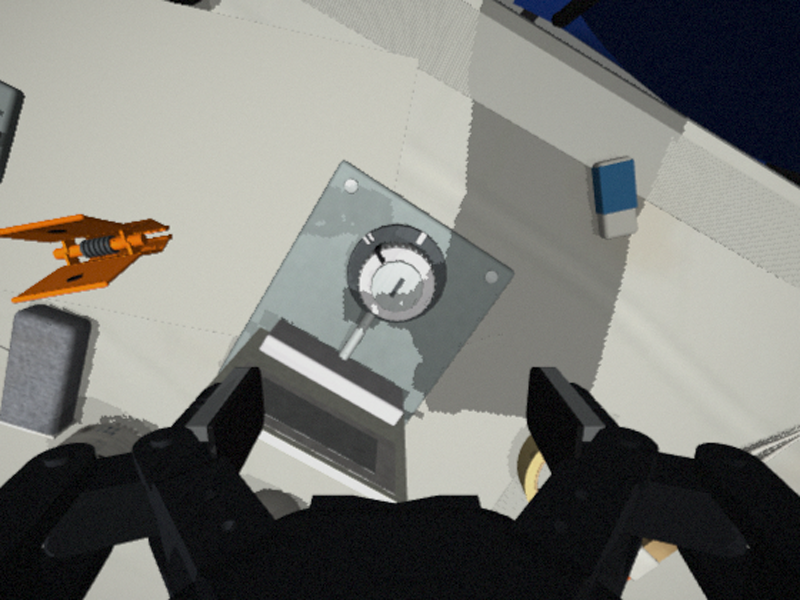

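Run:
```python
from h import *
o=sensors.get_obs(); M=model("wrist",o); s=.7
g=lambda u,v,z: ray(M,u*s,v*s,z)
c=g(398,284,.058); print("cap",c)
for n,u,v,z in [("idx",380,257,.052),("bar",421,238,.024),("tick",369,238,.024)]:
    d=g(u,v,z)-c; print(n,np.degrees(np.arctan2(d[1],d[0]))%360,np.hypot(*d[:2]))
print([g(u,v,.014).round(4) for u,v in [(344,160),(515,270)]])
for u,v in [(263,430),(397,498)]: print("board top edge",g(u,v,.124))
```

```text
cap [0.51729952 0.18570544 0.058     ]
idx 242.7727696069187 0.01993604527095881
bar 174.15960342435778 0.02943359775340179
tick 246.6320509795538 0.0316418211718841
[array([0.4664, 0.1176, 0.014 ]), array([0.4777, 0.2621, 0.014 ])]
board top edge [0.60697048 0.15126471 0.124     ]
board top edge [0.61203187 0.23420344 0.124     ]
```

Call:
send_rows --series "-0.0015 0.0015 -0.05 0 0 0 0.0854; -0.0015 0.0015 -0.1 0 0 0 0.0854; -0.0015 0.0015 -0.14 0 0 0 0.0854; -0.0015 0.0015 -0.16 0 0 0 0.0854; -0.0015 0.0015 -0.16 0 0 0 0.0854"

```text
t: 2.38
position: [0.5161, 0.1859, 0.0398]
tool_rot: [-0.239, 0.971, -0.0, -0.001]
contact_force: [-0.0, -1.0, 0.5]
finger_gap: 0.0852
grip_force: 0.0
```

Call:
send_rows --series "0 0 0 0 0 0 0.06; 0 0 0 0 0 0 0.045; 0 0 0 0 0 0 0.04; 0 0 0 0 0 0 0.04; 0 0 0 0 0 0 0.04" --force 30

```text
t: 3.0
position: [0.5187, 0.1851, 0.042]
tool_rot: [-0.238, 0.971, 0.0, 0.001]
contact_force: [-3.1, -0.5, 10.4]
finger_gap: 0.0485
grip_force: 29.3
```

Call:
send_rows --series "0 0 0.002 0 0 0 0.04; 0 0 0.002 0 0 -10 0.04; 0 0 0.002 0 0 -20 0.04; 0 0 0.002 0 0 -30 0.04; 0 0 0.002 0 0 -40 0.04"

```text
t: 3.62
position: [0.5184, 0.1856, 0.0424]
tool_rot: [0.111, 0.994, 0.001, 0.0]
contact_force: [8.3, 8.9, -19.2]
finger_gap: 0.0485
grip_force: 39.3
```

Call:
send_rows --series "0 0 0 0 0 -10 0.04; 0 0 0 0 0 -20 0.04; 0 0 0 0 0 -30 0.04; 0 0 0 0 0 -30 0.04; 0 0 0 0 0 -30 0.04"

```text
t: 4.25
position: [0.5186, 0.1861, 0.0425]
tool_rot: [0.361, 0.932, 0.001, 0.0]
contact_force: [7.1, 11.5, -18.0]
finger_gap: 0.0489
grip_force: 39.1
```

Call:
send_rows --series "0 0 -0.001 0 0 0 0.0854; 0 0 -0.001 0 0 0 0.0854; 0 0 0 0 0 0 0.0854; 0 0 0 0 0 0 0.0854"

```text
t: 4.75
position: [0.518, 0.1847, 0.0428]
tool_rot: [0.362, 0.932, 0.0, 0.0]
contact_force: [0.7, 0.1, -1.0]
finger_gap: 0.0853
grip_force: 0.0
```

Call:
send_rows --series "0 0 0.05 0 0 0 0.0854; 0 0 0.1 0 0 0 0.0854; 0 0 0.16 0 0 0 0.0854; 0 0 0.17 0 0 0 0.0854; 0 0 0.17 0 0 0 0.0854"

```text
t: 5.38
position: [0.5182, 0.1848, 0.2128]
tool_rot: [0.362, 0.932, 0.0, 0.0]
contact_force: [-0.5, -0.4, -0.5]
finger_gap: 0.0853
grip_force: 0.0
```

Run:
```python
from h import *
o=sensors.get_obs(); i=vision.camera("wrist"); M=model("wrist",o); print(o["t"],o["position"],o["tool_rot"])
print(proj(M,[.5173,.1857,.058]))
cv2.imwrite("pics/w2.png",cv2.resize(i,(800,600),interpolation=cv2.INTER_CUBIC))
```

```text
5.375 [0.51819555 0.18479134 0.21276202] [3.61778049e-01 9.32264126e-01 3.11912250e-04 3.81768749e-04]
(np.float64(276.29348505016435), np.float64(194.55099654719106))
```

View pics/w2.png

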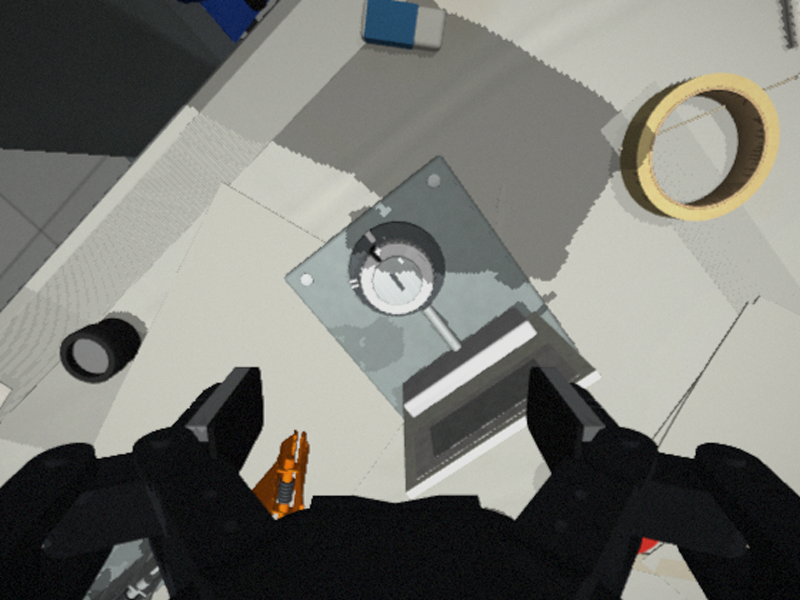

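Run:
```python
from h import *
o=sensors.get_obs(); M=model("wrist",o); s=.7
g=lambda u,v,z: ray(M,u*s,v*s,z)
c=g(397,280,.058); print("cap",c)
for n,u,v,z in [("idx",376,254,.052),("bar",370,238,.024),("tick",353,285,.024)]:
    d=g(u,v,z)-c; print(n,np.degrees(np.arctan2(d[1],d[0]))%360,np.hypot(*d[:2]))
a,b=g(408,494,.124),g(599,376,.124); print("board top ends",a,b,np.hypot(*(a-b)[:2]),"yaw",np.arctan2(b[1]-a[1],b[0]-a[0])-np.pi/2,"mid",(a+b)/2)
y=-.11; print("pred", c+.095*np.array([np.cos(y),np.sin(y),0]))
```

```text
cap [0.51841395 0.18583076 0.058     ]
idx 178.04759214644366 0.021424347101910615
bar 177.47112880729836 0.030065584204266835
tick 247.51808916973852 0.034494328984316626
board top ends [0.60586528 0.11426324 0.124     ] [0.61944775 0.24053574 0.124     ] 0.12700089733462785 yaw -0.107152725302047 mid [0.61265651 0.17739949 0.124     ]
pred [0.61283978 0.17540182 0.058     ]
```

Call:
send_rows --series "0.01 -0.06 0.01 0 0 -10 0.0854; 0.02 -0.12 0.01 0 0 -20 0.0854; 0.03 -0.18 0.01 0 0 -30 0.0854; 0.04 -0.23 0.01 0 0 -39 0.0854; 0.046 -0.28 0.01 0 0 -47 0.0854"

```text
t: 6.05
position: [0.5633, -0.097, 0.2206]
tool_rot: [0.705, 0.709, -0.001, -0.001]
contact_force: [0.8, -0.4, 0.1]
finger_gap: 0.0852
grip_force: 0.0
```

Call:
send_rows --series "0 -0.04 0 0 0 0 0.0854; 0 -0.055 0 0 0 0 0.0854; 0 -0.055 0 0 0 0 0.0854"

```text
t: 6.42
position: [0.5634, -0.1505, 0.2213]
tool_rot: [0.704, 0.71, -0.0, -0.001]
contact_force: [0.4, 0.3, -0.1]
finger_gap: 0.0857
grip_force: 0.0
```

Run:
```python
from h import *
o=sensors.get_obs(); i=vision.camera("wrist"); M=model("wrist",o); print(o["t"],o["position"],o["tool_rot"])
for p in ([.564,-.152,.116],[.564,-.152,.07],[.564,-.2,.066]): print(np.array(proj(M,p))/.7)
cv2.imwrite("pics/w3.png",cv2.resize(i,(800,600),interpolation=cv2.INTER_CUBIC))
```

```text
6.425 [ 0.56342664 -0.15046025  0.22128207] [ 7.03850644e-01  7.10347279e-01 -4.47516777e-04 -9.02319509e-04]
[395.57168529 303.31183673]
[395.53551048 283.74492522]
[394.92609313 349.67415192]
```

View pics/w3.png

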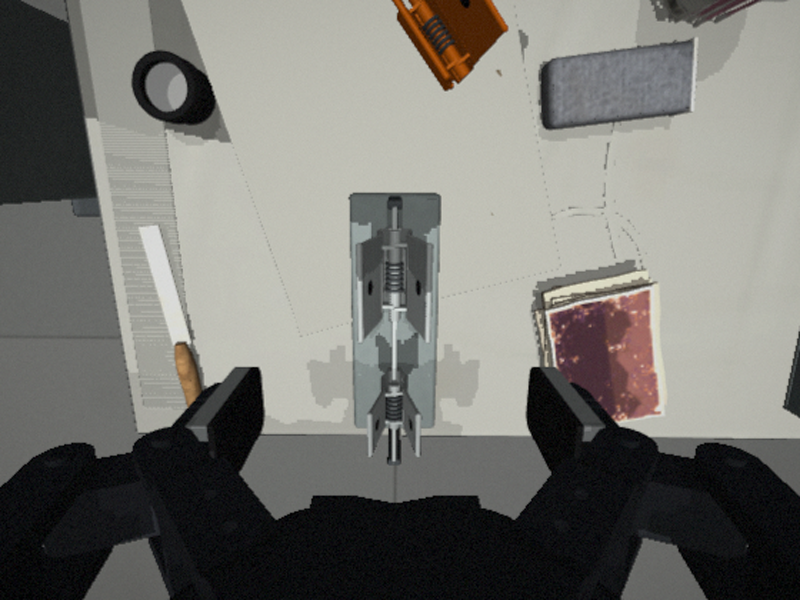

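Run:
```python
from h import *
o=sensors.get_obs(); M=model("wrist",o); s=.7
g=lambda u,v,z: ray(M,u*s,v*s,z).round(4)
for n,u,v,z in [("Lfar",358.5,242,.115),("Lnear",359,341,.115),("Rfar",438,238,.115),("Rnear",433,341,.115),("spring",394,276,.075),("strip a",395,228,.066),("strip b",394,345,.066),("small piv",394,407,.075)]: print(n,g(u,v,z))
```

```text
Lfar [ 0.5439 -0.1174  0.115 ]
Lnear [ 0.5435 -0.1742  0.115 ]
Rfar [ 0.5867 -0.1148  0.115 ]
Rnear [ 0.5859 -0.1738  0.115 ]
spring [ 0.5632 -0.1449  0.075 ]
strip a [ 0.5636 -0.1153  0.066 ]
strip b [ 0.5636 -0.1959  0.066 ]
small piv [ 0.564  -0.2386  0.075 ]
```

Call:
send_rows --series "0.001 0.005 -0.05 0 0 0 0.0854; 0.001 0.005 -0.1 0 0 0 0.0854; 0.001 0.005 -0.126 0 0 0 0.0854; 0.001 0.005 -0.126 0 0 0 0.0854; 0.001 0.005 -0.126 0 0 0 0.07"

```text
t: 7.1
position: [0.5657, -0.1446, 0.0979]
tool_rot: [0.703, 0.711, 0.0, 0.001]
contact_force: [0.4, 0.4, 0.1]
finger_gap: 0.0709
grip_force: 0.0
```

Call:
send_rows --series "0 0 0 0 0 0 0.05; 0 0 0 0 0 0 0.03; 0 0 0 0 0 0 0.015; 0 0 0 0 0 0 0.01; 0 0 0 0 0 0 0.01" --force 35

```text
t: 7.72
position: [0.5659, -0.1455, 0.0975]
tool_rot: [0.703, 0.711, 0.001, 0.001]
contact_force: [2.6, 0.4, 6.5]
finger_gap: 0.0174
grip_force: 38.7
```

Call:
send_rows --series "0 0 0 0 0 0 0.01; 0 0 0 0 0 0 0.01; 0 0 0 0 0 0 0.01"

```text
t: 8.1
position: [0.5659, -0.1455, 0.0975]
tool_rot: [0.703, 0.711, 0.001, 0.001]
contact_force: [1.7, -0.0, 7.0]
finger_gap: 0.0168
grip_force: 38.7
```

Call:
send_rows --series "0 0 0.01 0 0 0 0.01; 0 0 0.03 0 0 0 0.01; 0 0 0.06 0 0 0 0.01; 0 0 0.1 0 0 0 0.01; 0 0 0.125 0 0 0 0.01"

```text
t: 8.72
position: [0.565, -0.1453, 0.224]
tool_rot: [0.704, 0.711, 0.0, 0.001]
contact_force: [0.5, 0.3, -0.5]
finger_gap: 0.0173
grip_force: 38.3
```

Call:
send_rows --series "0 0 0 0 0 0 0.01; 0 0 0 0 0 0 0.01; 0 0 0 0 0 0 0.01"

```text
t: 9.1
position: [0.5644, -0.1451, 0.2205]
tool_rot: [0.703, 0.711, -0.0, -0.001]
contact_force: [-0.0, -0.5, -1.4]
finger_gap: 0.0172
grip_force: 38.3
```

Run:
```python
from h import *
o=sensors.get_obs(); i=vision.camera("wrist"); j=vision.camera("scene"); M=model("wrist",o); print(o["t"],o["position"],o["tool_rot"])
for d in (0,.028,-.028): print(np.array(proj(M,o["position"]+[0,d,.011]))*1, "lever tip guess (full px)")
S=model("scene"); print("scene px",proj(S,o["position"]))
out=np.zeros((600,800,3),np.uint8)
out[:,:400]=cv2.resize(i[120:420,180:380],(400,600),interpolation=cv2.INTER_CUBIC)
out[:,400:]=cv2.resize(j[100:310,270:410],(400,600),interpolation=cv2.INTER_CUBIC)
cv2.imwrite("pics/w4.png",out)
```

```text
9.1 [ 0.56438794 -0.14512472  0.22048864] [ 7.03489817e-01  7.10704761e-01 -4.69525299e-04 -7.74422614e-04]
[275.74407553 284.16917943] lever tip guess (full px)
[276.35054043 222.32428467] lever tip guess (full px)
[275.20180807 339.46747341] lever tip guess (full px)
scene px (np.float64(324.50638303879043), np.float64(184.47009049129193))
```

View pics/w4.png

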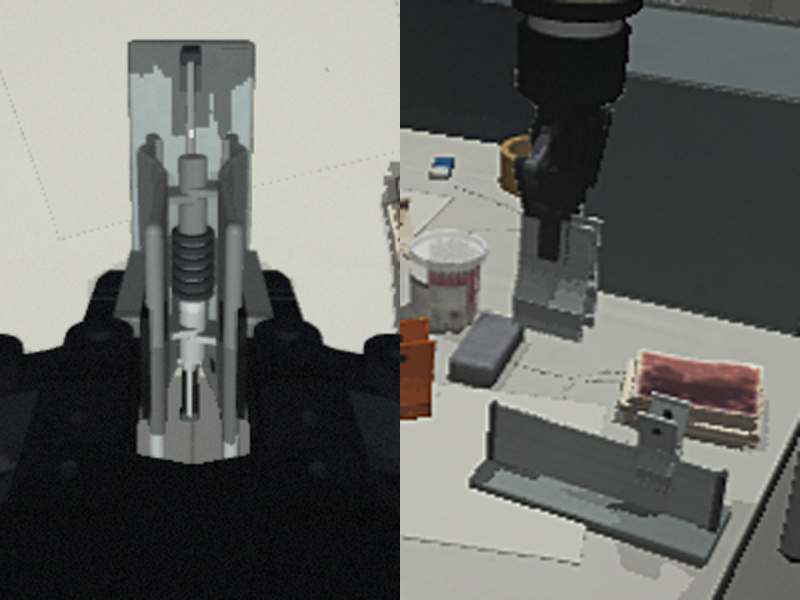

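Call:
send_rows --series "0.008 0.05 0.005 0 0 -1.5 0.01; 0.016 0.1 0.005 0 0 -3 0.01; 0.024 0.15 0.005 0 0 -4 0.01; 0.032 0.2 0.005 0 0 -5.5 0.01; 0.04 0.25 0.005 0 0 -6.7 0.01"

```text
t: 9.82
position: [0.6048, 0.1064, 0.2262]
tool_rot: [0.744, 0.668, -0.0, -0.0]
contact_force: [0.0, -0.2, -0.4]
finger_gap: 0.0169
grip_force: 38.3
```

Call:
send_rows --series "0.004 0.03 0 0 0 0 0.01; 0.007 0.055 0 0 0 0 0.01; 0.009 0.07 0 0 0 0 0.01; 0.009 0.0715 0 0 0 0 0.01; 0.009 0.0715 0 0 0 0 0.01"

```text
t: 10.45
position: [0.6139, 0.1755, 0.2265]
tool_rot: [0.744, 0.668, -0.0, 0.0]
contact_force: [-0.3, -0.0, -0.5]
finger_gap: 0.0174
grip_force: 38.3
```

Run:
```python
from h import *
o=sensors.get_obs(); i=vision.camera("wrist"); j=vision.camera("scene"); M=model("wrist",o); print(o["t"],o["position"],o["tool_rot"])
S=model("scene"); print("scene px",proj(S,o["position"]))
for y in (.1143,.1774,.2405): print(proj(M,[.6127+(y-.1774)*.1076,y,.124]))
out=np.zeros((600,800,3),np.uint8)
out[:,:400]=cv2.resize(i[120:420,180:380],(400,600),interpolation=cv2.INTER_CUBIC)
out[:,400:]=cv2.resize(j[100:310,150:290],(400,600),interpolation=cv2.INTER_CUBIC)
cv2.imwrite("pics/w5.png",out)
```

```text
10.45 [0.61391681 0.17552176 0.22650898] [ 7.43968002e-01  6.68215230e-01 -1.22709928e-04  4.73646949e-05]
scene px (np.float64(213.67096521090895), np.float64(145.98648011687544))
(np.float64(274.30262913986917), np.float64(282.2158626554295))
(np.float64(274.0891764074538), np.float64(209.215222946157))
(np.float64(273.8436278634802), np.float64(125.23784497156187))
```

View pics/w5.png

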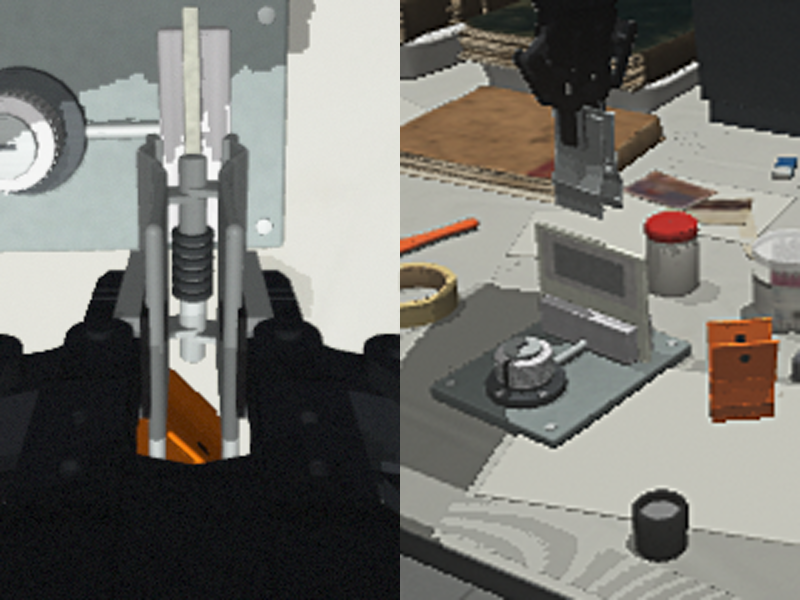

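Call:
send_rows --series "-0.001 0.001 -0.01 0 0 0 0.01; -0.001 0.001 -0.02 0 0 0 0.01; -0.001 0.001 -0.03 0 0 0 0.01; -0.001 0.001 -0.04 0 0 0 0.01; -0.001 0.001 -0.04 0 0 0 0.01"

```text
t: 11.18
position: [0.6124, 0.1771, 0.1855]
tool_rot: [0.744, 0.668, -0.001, -0.0]
contact_force: [-0.2, -0.7, -0.3]
finger_gap: 0.0169
grip_force: 38.3
```

Call:
send_rows --series "0 0 -0.005 0 0 0 0.01; 0 0 -0.01 0 0 0 0.01; 0 0 -0.014 0 0 0 0.01; 0 0 -0.014 0 0 0 0.01; 0 0 -0.014 0 0 0 0.01"

```text
t: 11.8
position: [0.613, 0.1773, 0.1727]
tool_rot: [0.744, 0.668, 0.0, 0.0]
contact_force: [0.2, -0.4, -0.6]
finger_gap: 0.0168
grip_force: 38.3
```

Run:
```python
from h import *
o=sensors.get_obs(); i=vision.camera("wrist"); j=vision.camera("scene"); k=vision.camera("top"); M=model("wrist",o); print(o["t"],o["position"],o["tool_rot"],o["contact_force"])
out=np.zeros((600,800,3),np.uint8)
out[:,:400]=cv2.resize(i[60:360,180:380],(400,600),interpolation=cv2.INTER_CUBIC)
out[:,400:]=cv2.resize(j[130:265,165:255],(400,600),interpolation=cv2.INTER_CUBIC)
cv2.imwrite("pics/w6.png",out)
```

```text
11.8 [0.61299935 0.17730625 0.17269997] [7.43791911e-01 6.68411236e-01 1.02588156e-04 4.04965298e-05] [ 0.24333177 -0.37108175 -0.63415657]
```

View pics/w6.png

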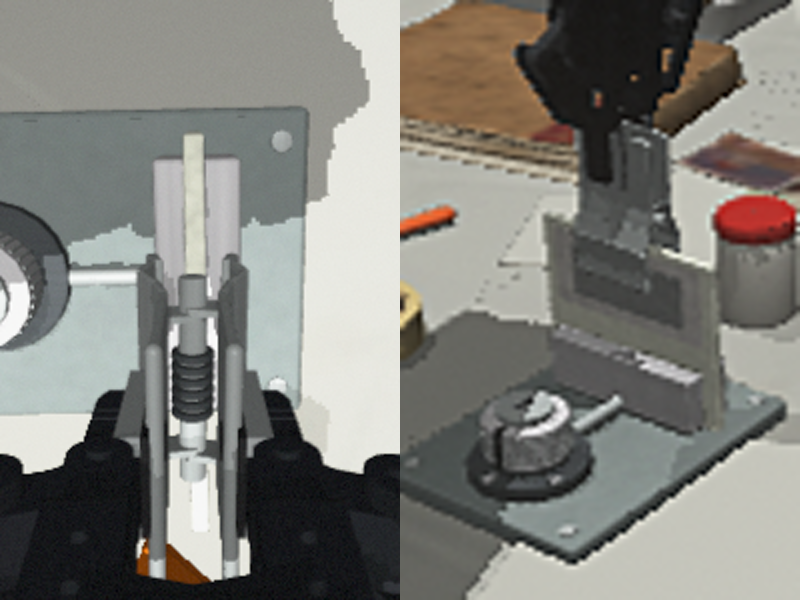

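The jaws straddle the board: the edge is at crop (194,200), centred between jaws at about 150 and 235. They reach down over the print, the contact force is about zero and the index line is still on the bar. I'm handing in.

```bash
python3 -c "
from workcell import arm; print(arm.job_done())"
```

```text
the job is handed in; nothing more can be done
None
```

The job is handed in, with no verdict returned: the collar is turned to its locked bar, and the wide clip is held squeezed open astride the middle of the board's upper edge, jaws about 21 mm down, with no contact visible or felt by the force sensor.

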